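# Squeeze-and-turn safety cap

### The job

Take the safety cap off the tub that sits in the plywood holder: gently squeeze its two side tabs in and, keeping them squeezed, turn it counter-clockwise (seen from above) until you feel it come up against its stop, then lift it straight off, without forcing it at any point. Stand the cap upright in the middle of the flat round zinc jar lid on the bench and let go. Leave the other things where they are.

Things in the scene. Friction and masses are not known exactly. Their poses are not given: they have to be found in the camera images.
- cap_grip (a point): the place to grip the cap: on its axis, half-way between the two tabs, 32 mm above the cap's underside (113 mm above the bench while seated). Its y axis runs from one tab to the other, its z axis up
- cap: grey round plastic cap with a ribbed side and a tab on either side, 58 mm across, 44 mm high, 70 to 110 g; hollow below, it stands on its rim; origin at the centre of its underside, z up, the tabs on +y and -y. Light to turn (under 0.2 N m if the hand is well centred) up to its stop; it has 0.8 mm of sideways play on the neck
- tab_a_face (a point): middle of the outer face of the tab on the cap's +y side, 28 mm above its underside (the other: same on -y). Tabs are flat upright paddles 22 mm wide, 28 mm high (14 to 42 mm above the underside), 66 mm over both outer faces, 57 mm when fully in (4.5 mm each, then a firm end). Each takes 3 N to start, 8 N to be fully in, and springs back; over 50 N a side may crack it
- pawl_a (a point): tip of the pawl under that tab (another on -y), 36 mm from the cap's axis, 1 to 7 mm above its underside. At rest the two pawls stand between the teeth of the tub's rim, which stop the cap after a few degrees; with both tabs fully in they are clear and the cap turns, but let go, they catch again
- tub: white round plastic tub, 86 mm across, between two wooden blocks on a plywood board 150 x 150 x 16 mm screwed to the bench (it does not move); origin at the centre of the board's underside, on the tub's axis, z up. Shoulder 80 mm up, with an upstanding toothed rim: teeth from 34 mm, outside 40 mm from the axis, its top at 88 mm
- neck_top (a point): centre of the top of the tub's neck (40 mm across), 119.5 mm above the bench, on which the cap rests. Hidden lugs hold the cap down: counter-clockwise it meets a hard stop after 29 to 80 degrees (varies, not visible; keep under 0.3 N m on it); only in the last 5 degrees before it can it be lifted, elsewhere it rises 2 mm and catches (pull under 20 N)
- zinc_lid: flat round zinc-grey jar lid lying loose on the bench, 69 mm across, 10 mm high, flat top up; origin at the centre of its underside. It lies to the left or to the right of the tub
- tape: tape measure, 32 x 70 x 54 mm, on the bench on the other side of the tub; origin at its underside; leave it
- bottle: slim aluminium bottle, 51 mm across, 166 mm high, behind the tub; origin at its underside; leave it
- thinner: oblong tin with a plastic cap, 48 x 88 x 149 mm, behind the tub; origin at its underside; leave it
- sander: flat sanding stick lying on the bench, 18 x 130 x 10 mm, in front of the tub; origin at its underside; leave it
There are look-alikes about, which are no part of the job. What is shaped like the cap but orange is not meant. Several things have the shape of the zinc_lid; the one meant has the colours described above.

How it is judged:
By the outcome, as a careful person would: the job done as asked, in the order asked, and still so for the second after the job is handed in, with the robot touching nothing.
It also fails if it takes over 72 s, if anything falls off the work surface, if the arm or the gripper's body presses on something with over 40 N, if the wrist force passes 120 N, or if a joint passes its speed limit or range.

### The arm

A 6-joint arm with a two-finger parallel gripper is mounted at the origin on a cart in front of the work surface, level with it; the furniture and walls round the work are solid. World frame = base frame: x ahead of the robot, y to its left, z up, the work surface at z = 0. Lengths are in m, angles in rad, forces in N, time in s.
With the tool pointing down it reaches from about 0.325 to 1 m from the base axis. Payload 5.1 kg.
Tool frame: the origin (TCP) lies at the centre of the arm's flange, where the gripper is bolted on; the fingertips stand 173 mm ahead of it and the grasp point (between the pads) lies 155 mm ahead of it; z points along the fingers, y is the direction in which the jaws open and shut (so a half turn about z gives the same grasp; the last joint's range is limited). The gripper opens to 85 mm and grips with 20 to 120 N. Pads are 22 mm wide; open, the fingers measure 114 mm over their backs; the gripper's body (76 mm by 85 mm) begins 54 mm behind the grasp point. The pads swing forward as they close: fully open they stand 13 mm farther back than shut.
Start: joints at [1.21, 0.124, 1.65, -0, 1.367, -0.083], TCP at [0.178, 0.625, 0.405] pointing down, gripper open.
Joint ranges: [-2.61, 2.61], [-1.02, 2.33], [0.03, 2.71], [-1.35, 4.49], [0.32, 2.68], [-2.91, 2.91]. Speed limits (rad/s): [2.57, 2.57, 3.14, 3.14, 3.14, 3.14].

### API

Orientations are given as a rotation vector (axis times angle).
In Python, from cell import robot gives the robot as it stands. The module is installed in compiled form; this text tells all that it offers.
- The arm moves only by the shell command python3 -m inch 'ROWS' [FORCE]. ROWS is JSON, a list of rows, each a list of 3 entries, a list of its own where there are three numbers: the shift along the tool's x, y, z in cm, then the turn, a rotation vector about the tool's x, y, z in degrees, then the finger opening in cm, from 0 to 8.54. A call has 1 to 20 rows; each row is the pose to reach, as a shift and turn from the pose commanded when the call began, along the tool's axes at that moment; what a row does not reach only later rows make up. A row lasts 1/10 s, in which the tool goes at most 50 mm and 8.59 degrees, less where a joint would pass 70% of its speed; a pose out of reach is approached as far as the arm can. A call with a gripper value outside its range is refused whole. The fingers move at their own pace and stop on an object; FORCE is the grip in N (left out, the last holds). Time passes only in rows, so rows that repeat a pose let the fingers close. It gives the time, the measured TCP pose, the force and the opening at its end, in the units of the state.
- robot.get_state(): the state, without advancing time (a new reading comes with each control period).
- robot.camera(name): name is "scene" or "top"; returns the picture (420x560x3 uint8, red, green, blue); there is no depth.
- robot.camera_info(name): a dict with "fx", "fy", "cx", "cy" (pixels), "cam_to_world" (4x4, takes a point from camera to world coordinates). Camera axes: x right, y down, z forward; pixel columns grow to the right and rows downward; lengths in m; the calibration is good to about 2 mm. A picture is of the moment at which its call begins. camera_info takes no time and is no camera call.
- robot.job_done(): hands the job in, once; it reports no verdict.
The state is a dict: "t": time; "joint_pos": joint angles; "joint_velocities": joint speeds; "tau": joint torques, N m; "eef_pos": TCP position; "ee_rot": TCP orientation; "contact_force": force on the tool from outside, world axes, zero at the start; "ft_torque": the same for the moment, N m; "grip_width": finger opening in m.
Only numpy, scipy, OpenCV 4.12 (cv2) and the standard library are available. Lean on these libraries where they do the work, as an engineer would, in place of code of your own. Each camera call takes 0.05 s, during which the arm holds its last target.

## Working session

There is one attempt and no reset: what is moved stays moved. The work goes in short steps, Python scripts to look and compute and a shell command to move; the robot and the scene stay as the last step left them, time stands still between calls to the robot, and variables do not carry over. Pictures are saved under pics/ and viewed, and the job is handed in when it is done.

```bash
mkdir -p pics; python3 - <<'E'
from cell import robot
import cv2, numpy as np
s=robot.get_state(); print(s)
for n in("scene","top"):
    im=robot.camera(n); cv2.imwrite(f"pics/{n}0.png",im[:,:,::-1]); np.save(f"pics/{n}0.npy",im)
    print(n,robot.camera_info(n))
E
```

```text
{'t': 0.0, 'joint_pos': array([ 1.21041422e+00,  1.24528304e-01,  1.65166258e+00,  1.89514197e-06,
        1.36750596e+00, -8.26285832e-02]), 'joint_velocities': array([-0.00088887, -0.00083282, -0.00093374, -0.0017882 , -0.00112199,
       -0.00106089]), 'tau': array([-6.94679311e-04, -4.23606849e+01, -3.65453410e+01, -1.35157902e-04,
        6.98498392e-03,  1.65250452e-05]), 'eef_pos': array([0.17818676, 0.6248461 , 0.40344438]), 'ee_rot': array([-0.43482925, -3.1108844 ,  0.00322338]), 'contact_force': array([-0.15932826, -0.70487376, -0.0927423 ]), 'ft_torque': array([ 0.00775872, -0.00251392, -0.01307577]), 'grip_width': 0.08524256554431671}
scene {'fx': 428.61426825734054, 'fy': 428.61426825734054, 'cx': 287.8617651861499, 'cy': 211.10269301924515, 'cam_to_world': array([[ 0.70211969, -0.46342919,  0.54061199,  0.09183517],
       [-0.71180073, -0.43635017,  0.55039826, -0.51597301],
       [-0.01917449, -0.77125347, -0.63623928,  0.68827898],
       [ 0.        ,  0.        ,  0.        ,  1.        ]])}
top {'fx': 423.81927470195654, 'fy': 423.81927470195654, 'cx': 278.637368426127, 'cy': 218.04026366631876, 'cam_to_world': array([[ 0.02632292, -0.99501244,  0.09621515,  0.50150874],
       [-0.99926374, -0.02887793, -0.02525958,  0.02204112],
       [ 0.02791209, -0.0954794 , -0.99504   ,  1.01501448],
       [ 0.        ,  0.        ,  0.        ,  1.        ]])}
```

View pics/scene0.png

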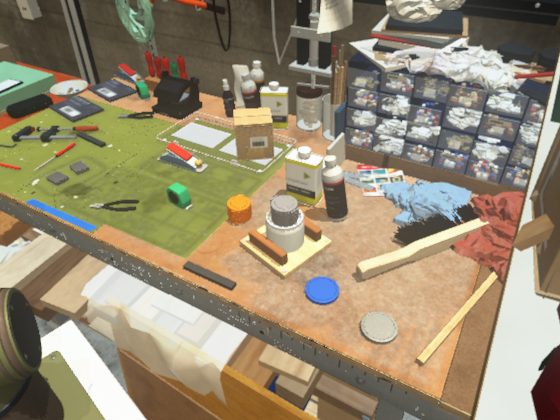

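View pics/top0.png

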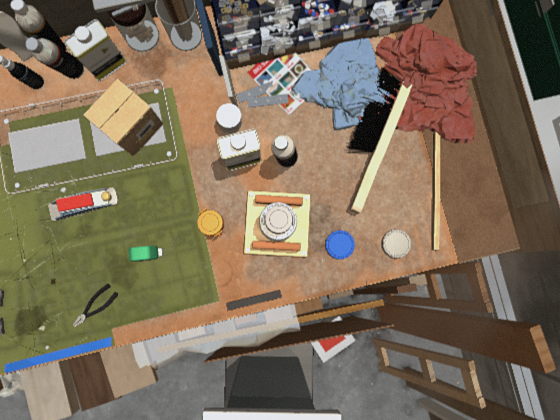

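The top view shows the tub and cap at about (278,221), the zinc lid at (396,243) and a blue look-alike lid at (340,245). The orange cap is at (210,222) and the tape at (146,253). I'll zoom in on the cap and lid.

```bash
python3 - <<'E'
import cv2, numpy as np
a=np.load("pics/top0.npy");b=np.load("pics/scene0.npy")
A=cv2.resize(a[180:262,235:321],None,fx=7,fy=7,interpolation=cv2.INTER_CUBIC)
cv2.imwrite("pics/zt.png",A[:,:,::-1])
B=cv2.resize(b[180:280,235:335],None,fx=6,fy=6,interpolation=cv2.INTER_CUBIC)
cv2.imwrite("pics/zs.png",B[:,:,::-1])
E
```

```text
(no output)
```

View pics/zt.png

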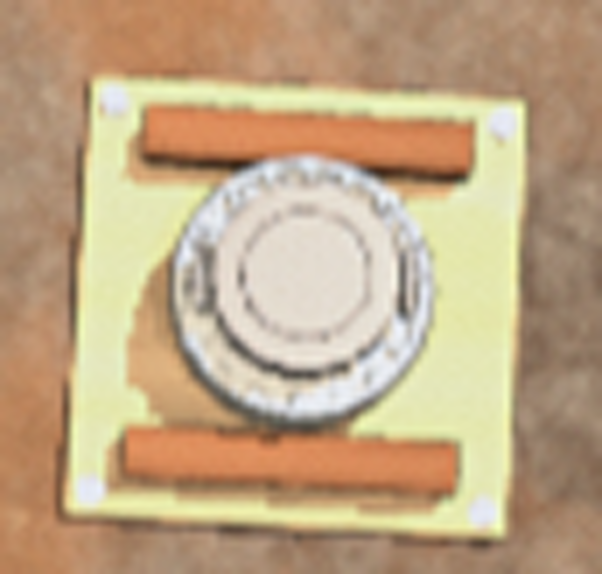

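View pics/zs.png

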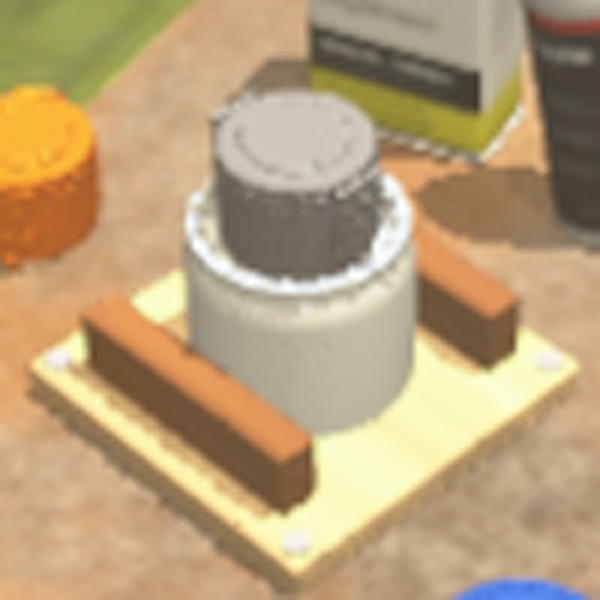

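```bash
cat > h.py <<'E'
from cell import robot
import cv2, numpy as np
from scipy.spatial.transform import Rotation as R
def ray(n,uv,z):
    c=robot.camera_info(n);T=c["cam_to_world"]
    d=T[:3,:3]@np.array([(uv[0]-c["cx"])/c["fx"],(uv[1]-c["cy"])/c["fy"],1]);o=T[:3,3]
    return o+d*(z-o[2])/d[2]
def proj(n,p):
    c=robot.camera_info(n);T=c["cam_to_world"]
    q=T[:3,:3].T@(np.array(p)-T[:3,3]); return np.array([c["cx"]+c["fx"]*q[0]/q[2],c["cy"]+c["fy"]*q[1]/q[2]])
def big(m,box):
    x0,y0,x1,y1=box; k=np.zeros(m.shape,np.uint8); k[y0:y1,x0:x1]=(m[y0:y1,x0:x1]>0)*255
    return max(cv2.findContours(k,cv2.RETR_EXTERNAL,cv2.CHAIN_APPROX_NONE)[0],key=cv2.contourArea)
E
python3 - <<'E'
from h import *
a=np.load("pics/top0.npy");b=np.load("pics/scene0.npy")
h=cv2.cvtColor(a,cv2.COLOR_RGB2HSV)
print("board",h[215,250],"lid",h[243,396],"bench",h[270,380],h[243,425],"cap",h[220,278])
# board
c=big(((h[...,0]>22)&(h[...,0]<36)&(h[...,2]>150)&(h[...,1]>50)).astype(np.uint8),(238,185,316,262))
w=np.array([ray("top",p[0],0.016)[:2] for p in c],np.float32)
r=cv2.minAreaRect(w); print("board rect",r)
for n,im,box in(("top",a,(375,222,420,266)),("scene",b,(352,305,404,350))):
    hh=cv2.cvtColor(im,cv2.COLOR_RGB2HSV)
    print(n,hh[(box[1]+box[3])//2,(box[0]+box[2])//2], hh[box[1],box[0]])
    m=(hh[...,1]<55).astype(np.uint8)
    c=big(m,box)
    w=np.array([ray(n,p[0],0.010)[:2] for p in c],np.float32)
    print(n,"lid",cv2.minEnclosingCircle(w),cv2.fitEllipse(w))
    print(cv2.boundingRect(c))
# tape: predicted tub circle positions
A=cv2.resize(a[180:262,235:321],None,fx=7,fy=7,interpolation=cv2.INTER_CUBIC)
B=cv2.resize(b[305:350,352:404],None,fx=8,fy=8,interpolation=cv2.INTER_CUBIC)
cv2.imwrite("pics/lids.png",B[:,:,::-1])
B=cv2.resize(a[222:266,375:420],None,fx=8,fy=8,interpolation=cv2.INTER_CUBIC)
cv2.imwrite("pics/lidt.png",B[:,:,::-1])
for z in((307,280),(203,278),(408,283)):
    p=np.array(z)/7+[235-.43,180-.43]; print(z,ray("top",p,0.124))
E
```

```text
board [ 31  57 232] lid [ 23  28 219] bench [ 13  98 167] [ 14  87 165] cap [ 19  24 227]
board rect ((0.5682084560394287, -0.0058365315198898315), (0.13700450956821442, 0.11270292848348618), 88.44273376464844)
top [ 18  30 218] [ 15  88 176]
top lid ((0.5465793013572693, -0.28604915738105774), 0.034880347549915314) ((0.5465630292892456, -0.28600743412971497), (0.06660444289445877, 0.06788187474012375), 36.26514434814453)
(382, 229, 29, 29)
scene [ 25  29 212] [ 15  97 207]
scene lid ((0.5434213280677795, -0.2908968925476074), 0.03597387298941612) ((0.5431329607963562, -0.2904346287250519), (0.06647922098636627, 0.0698397159576416), 114.04759979248047)
(361, 311, 37, 33)
(307, 280) [ 5.84407668e-01 -2.19193821e-04  1.24000000e-01]
(203, 278) [0.58410626 0.03114601 0.124     ]
(408, 283) [ 0.58438025 -0.03074223  0.124     ]
```

```bash
python3 - <<'E'
from h import *
a=np.load("pics/top0.npy");b=np.load("pics/scene0.npy")
print("cap scene",ray("scene",(297/6+234.6,140/6+179.6),.125))
print("board corners avg",np.mean([ray("top",np.array(z)/7+[234.6,179.6],.016) for z in((95,80),(527,100),(507,530),(66,510))],0))
cs=[ray("top",np.array(z)/7+[234.6,179.6],.016) for z in((95,80),(527,100),(507,530),(66,510))];print(cs)
# cap/tub outline: tub outer circle at z=.088 r=.043?
A=cv2.resize(a[180:262,235:321],None,fx=7,fy=7,interpolation=cv2.INTER_CUBIC)
B=cv2.resize(b[180:280,235:335],None,fx=6,fy=6,interpolation=cv2.INTER_CUBIC)
c=np.array([.5845,0.000])
for n,im,s,o in(("top",A,7,(235,180)),("scene",B,6,(235,180))):
    for r,z in((.029,.125),(.040,.088),(.043,.08)):
        for t in np.linspace(0,6.283,73):
            p=(proj(n,(c[0]+r*np.cos(t),c[1]+r*np.sin(t),z))-o+.43)*s
            cv2.circle(im,tuple(int(x) for x in p),1,(255,0,0),-1)
    for y in(-.033,.033):
        for x in(-.011,.011):
            p=(proj(n,(c[0]+x,c[1]+y,.123))-o+.43)*s
            cv2.circle(im,tuple(int(x) for x in p),3,(0,0,255),-1)
cv2.imwrite("pics/o1.png",np.hstack([cv2.resize(A,(400,380)),cv2.resize(B,(380,380))])[:,:,::-1])
E
```

```text
cap scene [ 0.58432638 -0.0038291   0.125     ]
board corners avg [ 5.86336572e-01 -5.69602712e-04  1.60000000e-02]
[array([0.66052971, 0.07084683, 0.016     ]), array([ 0.65817235, -0.0763791 ,  0.016     ]), array([ 0.51195128, -0.07245635,  0.016     ]), array([0.51469295, 0.0757102 , 0.016     ])]
```

View pics/o1.png

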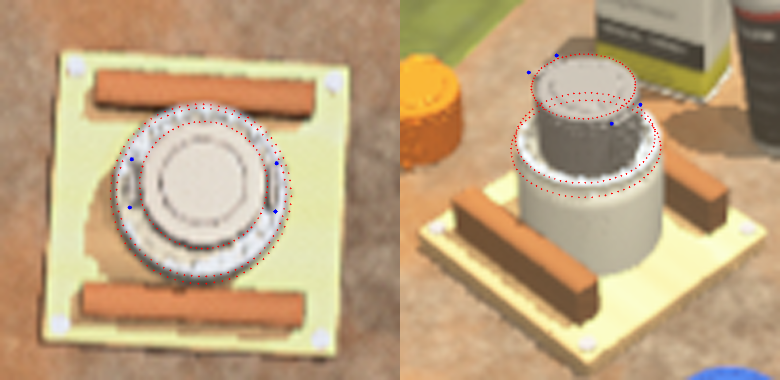

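View pics/lids.png

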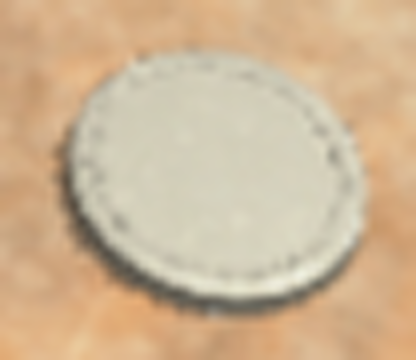

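Cap axis is about (0.585, -0.001), with the tabs along world y (yaw about -1°). The zinc lid is at about (0.546, -0.287). Next I'll work out the moves.

```bash
cat >> h.py <<'E'
def delta(pos,yaw_y,from_state=None):
    """shift (cm, tool axes) and turn (deg rotvec, tool axes) to bring TCP to pos, pointing down, tool y at world heading yaw_y (deg)"""
    s=from_state or robot.get_state(); Rt=R.from_rotvec(s["ee_rot"])
    y=np.array([np.cos(np.radians(yaw_y)),np.sin(np.radians(yaw_y)),0]);z=np.array([0,0,-1.]);x=np.cross(y,z)
    G=R.from_matrix(np.c_[x,y,z])
    return Rt.inv().apply(np.array(pos)-s["eef_pos"])*100,(Rt.inv()*G).as_rotvec(degrees=True)
E
python3 - <<'E'
from h import *
s=robot.get_state();print(R.from_rotvec(s["ee_rot"]).as_matrix().round(3))
for yaw in(89,-91): print(yaw,[v.round(2) for v in delta((.585,-.001,.40),yaw)])
print("bottle top",ray("top",(284,143),.166),"thinner",ray("top",(238,143),.149))
E
```

```text
[[-0.962  0.274 -0.001]
 [ 0.274  0.962 -0.002]
 [ 0.    -0.002 -1.   ]]
89 [array([-56.28, -49.03,   0.44]), array([ -0.11,  -0.02, -14.91])]
-91 [array([-56.28, -49.03,   0.44]), array([-3.0000e-02,  1.5000e-01,  1.6509e+02])]
bottle top [ 0.73831546 -0.00643095  0.166     ] thinner [0.73978839 0.08885151 0.149     ]
```

```bash
python3 -m inch '[[[-2,-2,0],[0,0,8],8.5],[[-5,-4.4,0],[0,0,16],8.5],[[-8.5,-7.4,0],[0,0,24],8.5],[[-12,-10.4,0],[0,0,32],8.5],[[-15.5,-13.5,0],[0,0,40],8.5],[[-19,-16.5,0],[0,0,48],8.5],[[-22.5,-19.6,0],[0,0,56],8.5],[[-26,-22.6,0],[0,0,64],8.5],[[-29.5,-25.7,0],[0,0,72],8.5],[[-33,-28.7,0],[0,0,80],8.5],[[-36.5,-31.8,0],[0,0,88],8.5],[[-40,-34.8,0],[0,0,96],8.5],[[-43.5,-37.9,0],[0,0,104],8.5],[[-47,-41,0],[0,0,112],8.5],[[-50,-43.5,0],[0,0,120],8.5],[[-52.5,-45.7,0],[0,0,128],8.5],[[-54.5,-47.5,0],[0,0,136],8.5],[[-55.5,-48.4,0],[0,0,144],8.5],[[-56.1,-48.9,0],[0,0,152],8.5],[[-56.3,-49.03,0.3],[0,0,160],8.5]]' 20; python3 - <<'E'
from h import *
s=robot.get_state();print(s["joint_pos"])
print([v.round(2) for v in delta((.585,-.001,.32),-91)])
E
```

```text
t: 2.1
eef_pos: [0.5856, -0.0018, 0.4014]
ee_rot: [3.14, 0.101, -0.001]
contact_force: [-0.6, 0.5, 1.1]
grip_width: 0.0849
[-9.47776121e-02 -1.49677713e-02  1.80047101e+00 -1.22550119e-04
  1.35643734e+00  1.41190265e+00]
[array([-0.06, -0.09,  8.14]), array([0.  , 0.02, 4.68])]
```

```bash
python3 -m inch '[[[-0.05,-0.08,3],[0,0,2.5],8.5],[[-0.05,-0.08,6],[0,0,4.7],8.5],[[-0.05,-0.08,8.1],[0,0,4.7],8.5],[[-0.05,-0.08,8.1],[0,0,4.7],8.5]]'; python3 - <<'E'
from h import *
a=robot.camera("top");b=robot.camera("scene")
np.save("pics/t1.npy",a);np.save("pics/s1.npy",b)
A=cv2.resize(a[160:280,220:340],(390,390),interpolation=cv2.INTER_CUBIC);B=cv2.resize(b[130:260,220:350],(390,390),interpolation=cv2.INTER_CUBIC)
cv2.imwrite("pics/v1.png",np.hstack([A,B])[:,:,::-1]);s=robot.get_state();print(s["t"],s["contact_force"],s["ft_torque"])
E
```

```text
t: 2.5
eef_pos: [0.5831, 0.0, 0.316]
ee_rot: [-3.141, 0.017, 0.013]
contact_force: [-0.3, 0.0, 0.1]
grip_width: 0.0852
2.6 [ 0.72731033 -0.30073215  0.66307172] [ 0.04701128 -0.01028261 -0.02454292]
```

View pics/v1.png

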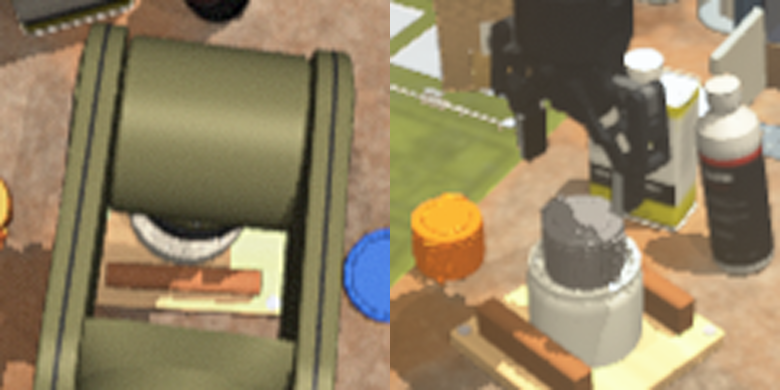

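```bash
python3 - <<'E'
from h import *
for i in range(1):
    s=robot.get_state();print(s["eef_pos"],R.from_rotvec(s["ee_rot"]).as_matrix()[:,1:].round(4).tolist())
p=s["eef_pos"]
for y in(-.0426,.0426,-.057,.057):
    q=proj("scene",(p[0],p[1]+y,p[2]-.160)); print(y,(q-[220,130])*3+[390,0])
b=np.load("pics/s1.npy")
B=cv2.resize(b[140:225,245:315],None,fx=8,fy=7,interpolation=cv2.INTER_CUBIC)
cv2.imwrite("pics/v2.png",B[:,:,::-1])
E
```

```text
[ 5.84631041e-01 -6.16603316e-05  3.20568767e-01] [[-0.0107, -0.001], [-0.9999, 0.0001], [-0.0001, -1.0]]
-0.0426 [622.22877346 201.71144735]
0.0426 [535.01820003 151.29922607]
-0.057 [637.91393665 210.77828278]
0.057 [521.15908226 143.28793931]
```

View pics/v2.png

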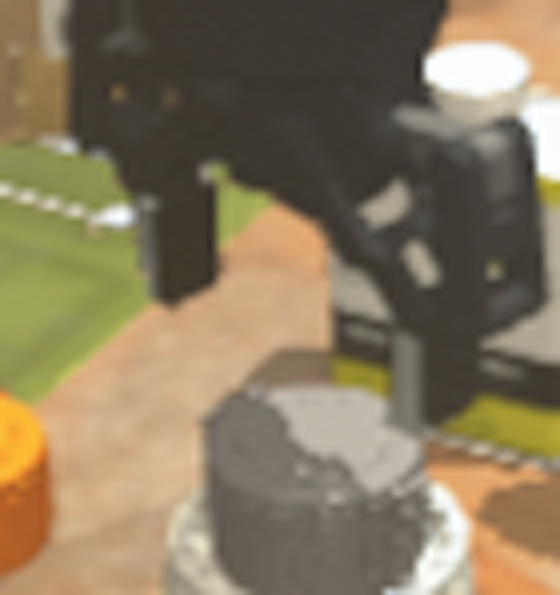

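```bash
python3 -m inch '[[[0.07,0.09,2.5],[0,0,0],8.5],[[0.07,0.09,4.5],[0,0,0],8.5],[[0.07,0.09,5.3],[0,0,0],8.5],[[0.07,0.09,5.4],[0,0,0],8.5],[[0.07,0.09,5.4],[0,0,0],8.5]]' 20; python3 - <<'E'
from h import *
a=robot.camera("top");b=robot.camera("scene")
B=cv2.resize(b[140:225,245:315],None,fx=8,fy=7,interpolation=cv2.INTER_CUBIC)
cv2.imwrite("pics/v3.png",B[:,:,::-1]);s=robot.get_state();print(s["t"],s["eef_pos"],s["contact_force"],s["ft_torque"])
E
```

```text
t: 3.1
eef_pos: [0.586, -0.001, 0.2682]
ee_rot: [3.141, -0.017, 0.003]
contact_force: [-0.3, -0.1, -0.1]
grip_width: 0.0852
3.2 [ 0.58602226 -0.00102772  0.26852691] [-0.07954194  1.11652987 -0.02160666] [ 0.00018781 -0.0230453   0.01334353]
```

View pics/v3.png

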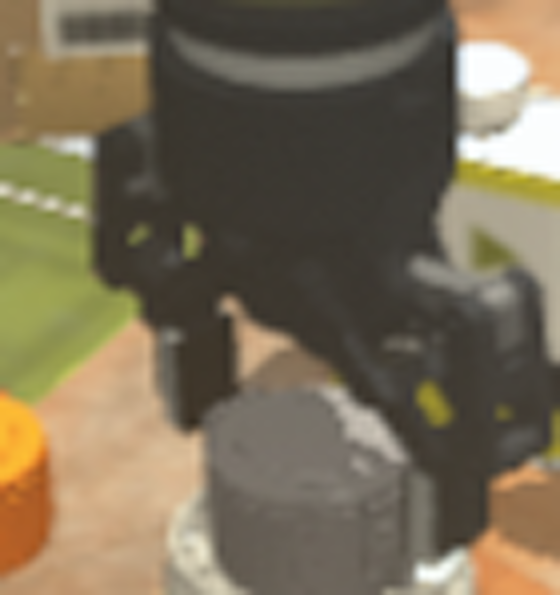

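The jaws straddle the cap in the scene view. I'll close in stages and watch the side force to check centring.

```bash
python3 -m inch '[[[0,0,0],[0,0,0],7.4],[[0,0,0],[0,0,0],6.8],[[0,0,0],[0,0,0],6.5],[[0,0,0],[0,0,0],6.4],[[0,0,0],[0,0,0],6.4]]' 20;  python3 -m inch '[[[0,0,0],[0,0,0],6.2],[[0,0,0],[0,0,0],6.2]]'; python3 -c "
from h import *
s=robot.get_state();print(s['contact_force'],s['ft_torque'])"
```

```text
t: 3.7
eef_pos: [0.5857, -0.001, 0.2677]
ee_rot: [3.141, -0.017, 0.002]
contact_force: [-1.5, 0.6, 5.2]
grip_width: 0.0644
t: 3.9
eef_pos: [0.5858, -0.001, 0.2678]
ee_rot: [3.141, -0.017, 0.002]
contact_force: [-1.9, 0.2, 5.4]
grip_width: 0.0617
[-1.90658033  0.18313825  5.36620346] [ 0.08428207  0.1862418  -0.00727563]
```

```bash
python3 -m inch '[[[0,0,0],[0,0,0],5.9],[[0,0,0],[0,0,0],5.6],[[0,0,0],[0,0,0],5.4],[[0,0,0],[0,0,0],5.4]]' 24; python3 -c "
from h import *
s=robot.get_state();print(s['contact_force'],s['ft_torque'],s['grip_width'])"
```

```text
t: 4.3
eef_pos: [0.5858, -0.0009, 0.2683]
ee_rot: [-3.141, 0.017, -0.002]
contact_force: [-2.5, 0.7, 8.5]
grip_width: 0.0581
[-2.54663458  0.72314748  8.47410573] [ 0.20542674  0.36886462 -0.01650015] 0.0581221107111483
```

```bash
python3 -m inch '[[[0,0,-0.05],[0,0,0],5.0],[[0,0,-0.05],[0,0,0],5.0],[[0,0,-0.05],[0,0,0],5.0]]' 24; python3 - <<'E'
from h import *
s=robot.get_state();print(s['contact_force'],s['ft_torque'],s['grip_width'])
b=robot.camera("scene")
B=cv2.resize(b[140:225,245:315],None,fx=8,fy=7,interpolation=cv2.INTER_CUBIC)
cv2.imwrite("pics/v4.png",B[:,:,::-1])
E
```

```text
t: 4.6
eef_pos: [0.5858, -0.0009, 0.2683]
ee_rot: [-3.141, 0.017, -0.003]
contact_force: [-1.0, 1.3, 5.9]
grip_width: 0.0582
[-1.03019836  1.32538874  5.89591856] [0.16622098 0.16645425 0.02519067] 0.05824980925379161
```

View pics/v4.png

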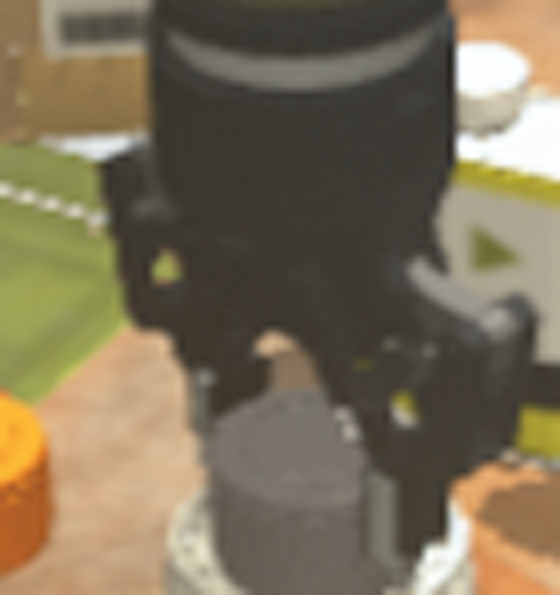

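```bash
python3 -m inch '[[[0,0,-0.02],[0,0,0],5.0],[[0,0,-0.02],[0,0,0],5.0]]' 30; python3 -c "
from h import *
s=robot.get_state();print(s['contact_force'],s['ft_torque'],s['grip_width'])"
python3 -m inch '[[[0,0,0],[0,0,-1.5],5.0],[[0,0,0],[0,0,-3],5.0],[[0,0,0],[0,0,-3],5.0]]'; python3 -c "
from h import *
s=robot.get_state();print(s['contact_force'],s['ft_torque'],s['grip_width'])"
```

```text
t: 4.85
eef_pos: [0.5858, -0.0009, 0.2684]
ee_rot: [-3.141, 0.017, -0.003]
contact_force: [-1.3, 1.6, 5.6]
grip_width: 0.0577
[-1.33307182  1.58130163  5.62867586] [0.13161373 0.08143774 0.00269845] 0.05765287611034974
t: 5.15
eef_pos: [0.5859, -0.001, 0.2684]
ee_rot: [3.141, 0.066, 0.003]
contact_force: [-1.2, -0.1, 5.6]
grip_width: 0.0582
[-1.16070174 -0.06177607  5.58799423] [3.54431458e-02 9.41815387e-05 4.09159564e-02] 0.05815800956247013
```

```bash
python3 -m inch '[[[0,0,0],[0,0,-1.5],5.0],[[0,0,0],[0,0,-3],5.0],[[0,0,0],[0,0,-3],5.0]]'; python3 -c "
from h import *
s=robot.get_state();print(s['contact_force'],s['ft_torque'],s['grip_width'])"
```

```text
t: 5.45
eef_pos: [0.5859, -0.0011, 0.2684]
ee_rot: [3.138, 0.148, 0.003]
contact_force: [-0.5, -0.5, 5.6]
grip_width: 0.0583
[-0.47286252 -0.5308003   5.57453135] [0.10285496 0.02790848 0.05571249] 0.05830979433096709
```

```bash
python3 -m inch '[[[0,0,0],[0,0,-1.5],5.0],[[0,0,0],[0,0,-3],5.0],[[0,0,0],[0,0,-3],5.0]]'; python3 -c "
from h import *
s=robot.get_state();print(s['contact_force'],s['ft_torque'],s['grip_width'])"
```

```text
t: 5.75
eef_pos: [0.5859, -0.0011, 0.2684]
ee_rot: [3.133, 0.23, 0.003]
contact_force: [0.0, -0.2, 5.1]
grip_width: 0.0577
[ 0.04407541 -0.24583679  5.0705088 ] [ 0.04960964 -0.00521016  0.02441278] 0.05767760944918403
```

```bash
python3 -m inch '[[[0,0,0],[0,0,-1.5],5.0],[[0,0,0],[0,0,-3],5.0],[[0,0,0],[0,0,-3],5.0]]'; python3 -c "
from h import *
s=robot.get_state();print(s['contact_force'],s['ft_torque'],s['grip_width'])"
```

```text
t: 6.05
eef_pos: [0.5859, -0.0011, 0.2684]
ee_rot: [3.126, 0.312, 0.004]
contact_force: [0.6, 0.2, 6.0]
grip_width: 0.0582
[0.62121217 0.18615166 5.98294764] [ 0.0711378  -0.01971228  0.05129512] 0.05821268240277709
```

```bash
python3 -m inch '[[[0,0,0],[0,0,-1.5],5.0],[[0,0,0],[0,0,-3],5.0],[[0,0,0],[0,0,-3],5.0]]'; python3 -c "
from h import *
s=robot.get_state();print(s['contact_force'],s['ft_torque'],s['grip_width'])"
```

```text
t: 6.35
eef_pos: [0.5859, -0.0011, 0.2684]
ee_rot: [3.116, 0.394, 0.004]
contact_force: [-0.5, 1.0, 4.8]
grip_width: 0.0581
[-0.48152199  0.99257133  4.79854464] [ 0.02890576 -0.03842109  0.03448149] 0.05809146928118172
```

```bash
python3 -m inch '[[[0,0,0],[0,0,-1.5],5.0],[[0,0,0],[0,0,-3],5.0],[[0,0,0],[0,0,-3],5.0]]'; python3 -c "
from h import *
s=robot.get_state();print(s['contact_force'],s['ft_torque'],s['grip_width'])"
```

```text
t: 6.65
eef_pos: [0.5859, -0.001, 0.2684]
ee_rot: [3.105, 0.476, 0.004]
contact_force: [0.3, -0.3, 5.0]
grip_width: 0.0582
[ 0.30422255 -0.29220109  5.02291908] [ 0.09057514 -0.03388119  0.02978166] 0.05819700287519098
```

```bash
python3 -m inch '[[[0,0,0],[0,0,-1.5],5.0],[[0,0,0],[0,0,-3],5.0],[[0,0,0],[0,0,-3],5.0]]'; python3 -c "
from h import *
s=robot.get_state();print(s['contact_force'],s['ft_torque'],s['grip_width'])"
```

```text
t: 6.95
eef_pos: [0.5859, -0.001, 0.2684]
ee_rot: [3.091, 0.557, 0.004]
contact_force: [0.9, 0.6, 5.4]
grip_width: 0.0578
[0.92246451 0.61399776 5.44793395] [ 0.10434481 -0.05605788  0.04028395] 0.057830569342023096
```

```bash
python3 -m inch '[[[0,0,0],[0,0,-1],5.0],[[0,0,0],[0,0,-2],5.0],[[0,0,0],[0,0,-2],5.0]]'; python3 -c "
from h import *
s=robot.get_state();print(s['contact_force'],s['ft_torque'],s['grip_width'])"
```

```text
t: 7.25
eef_pos: [0.586, -0.001, 0.2684]
ee_rot: [3.081, 0.61, 0.004]
contact_force: [1.2, -0.6, 5.4]
grip_width: 0.0581
[ 1.17899521 -0.6348495   5.43119104] [ 0.12859674 -0.06221592 -0.00124387] 0.05812211592026727
```

```bash
python3 -m inch '[[[0,0,0],[0,0,-1],5.0],[[0,0,0],[0,0,-2],5.0],[[0,0,0],[0,0,-2],5.0]]'; python3 -c "
from h import *
s=robot.get_state();print(s['contact_force'],s['ft_torque'],s['grip_width'])"
```

```text
t: 7.55
eef_pos: [0.586, -0.001, 0.2684]
ee_rot: [3.07, 0.664, 0.004]
contact_force: [0.7, 1.0, 4.7]
grip_width: 0.0579
[0.71819606 1.00210034 4.70727444] [ 0.1125469  -0.07451017 -0.04035035] 0.05787231873154677
```

```bash
python3 -m inch '[[[0,0,0],[0,0,-1],5.0],[[0,0,0],[0,0,-1],5.0]]'; python3 -c "
from h import *
s=robot.get_state();print(s['contact_force'],s['ft_torque'],s['grip_width'])"
```

```text
t: 7.75
eef_pos: [0.586, -0.001, 0.2684]
ee_rot: [3.064, 0.691, 0.004]
contact_force: [1.5, 0.3, 4.7]
grip_width: 0.0579
[1.47985501 0.25152687 4.70040329] [ 0.14700875 -0.10323204  0.02463326] 0.057922067570394066
```

```bash
python3 -m inch '[[[0,0,0],[0,0,-1],5.0],[[0,0,0],[0,0,-1],5.0]]'; python3 -c "
from h import *
s=robot.get_state();print(s['contact_force'],s['ft_torque'],s['grip_width'])"
```

```text
t: 7.95
eef_pos: [0.586, -0.001, 0.2684]
ee_rot: [3.058, 0.718, 0.004]
contact_force: [-0.2, 1.4, 5.3]
grip_width: 0.0577
[-0.19812326  1.36398652  5.33912245] [ 0.13729873 -0.09792143  0.02612581] 0.05769128505617349
```

```bash
python3 -m inch '[[[0,0,0],[0,0,-1],5.0],[[0,0,0],[0,0,-1],5.0]]'; python3 -c "
from h import *
s=robot.get_state();print(s['contact_force'],s['ft_torque'],s['grip_width'])"
```

```text
t: 8.15
eef_pos: [0.5859, -0.001, 0.2684]
ee_rot: [3.052, 0.744, 0.004]
contact_force: [0.2, 1.5, 5.7]
grip_width: 0.0582
[0.2162014  1.51434371 5.69602812] [ 0.10119847 -0.14586786  0.02468378] 0.05816620287160631
```

```bash
python3 -m inch '[[[0,0,0],[0,0,-1],5.0],[[0,0,0],[0,0,-2],5.0],[[0,0,0],[0,0,-2],5.0]]'; python3 - <<'E'
from h import *
b=robot.camera("scene")
B=cv2.resize(b[140:225,245:315],None,fx=8,fy=7,interpolation=cv2.INTER_CUBIC)
cv2.imwrite("pics/v5.png",B[:,:,::-1])
s=robot.get_state();print(s['contact_force'],s['ft_torque'],s['grip_width'])
E
```

```text
t: 8.45
eef_pos: [0.586, -0.001, 0.2684]
ee_rot: [3.038, 0.797, 0.004]
contact_force: [0.2, 1.2, 5.1]
grip_width: 0.0585
[ 0.46140678 -0.60002375  3.76056495] [ 0.23354769 -0.04289194 -0.02095747] 0.05829536846213211
```

View pics/v5.png

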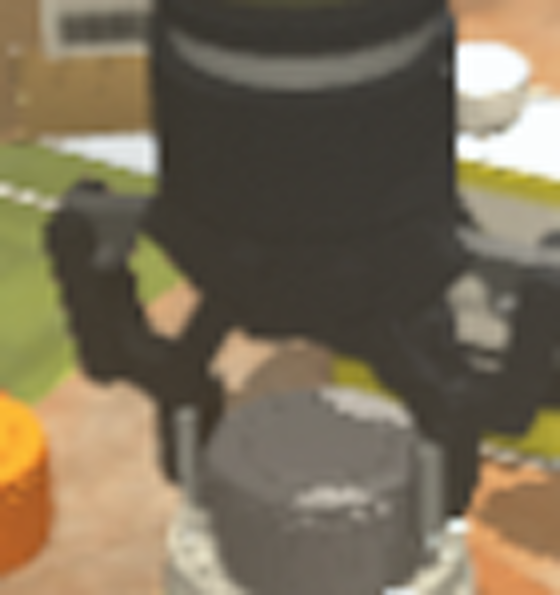

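The fingers now show on the left and right flanks with the tabs between them, so the cap is turning. I'll continue in small steps.

```bash
python3 -m inch '[[[0,0,0],[0,0,-1],5.0],[[0,0,0],[0,0,-2],5.0],[[0,0,0],[0,0,-2],5.0]]'; python3 -c "
from h import *
s=robot.get_state();print(s['contact_force'],s['ft_torque'],s['grip_width'])"
```

```text
t: 8.8
eef_pos: [0.586, -0.001, 0.2684]
ee_rot: [3.024, 0.85, 0.004]
contact_force: [0.2, 0.4, 4.1]
grip_width: 0.0582
[0.22010702 0.35667488 4.0938824 ] [ 0.1585751  -0.05364853  0.00571061] 0.05816291811456105
```

```bash
python3 -m inch '[[[0,0,0],[0,0,-1],5.0],[[0,0,0],[0,0,-2],5.0],[[0,0,0],[0,0,-2],5.0]]'; python3 -c "
from h import *
s=robot.get_state();print(s['contact_force'],s['ft_torque'],s['grip_width'])"
```

```text
t: 9.1
eef_pos: [0.586, -0.0009, 0.2684]
ee_rot: [3.008, 0.903, 0.004]
contact_force: [1.3, 1.3, 4.7]
grip_width: 0.0583
[1.3273587  1.33359254 4.73567589] [ 0.19190043 -0.12371238  0.0134081 ] 0.05827745261916282
```

```bash
python3 -m inch '[[[0,0,0],[0,0,-1],5.0],[[0,0,0],[0,0,-2],5.0],[[0,0,0],[0,0,-2],5.0]]'; python3 -c "
from h import *
s=robot.get_state();print(s['contact_force'],s['ft_torque'],s['grip_width'])"
```

```text
t: 9.4
eef_pos: [0.586, -0.001, 0.2684]
ee_rot: [2.992, 0.955, 0.004]
contact_force: [0.8, 0.7, 5.0]
grip_width: 0.058
[0.82103254 0.67259957 4.99174234] [ 0.13942136 -0.07015028  0.02349948] 0.05803871588528413
```

```bash
python3 -m inch '[[[0,0,0],[0,0,-1],5.0],[[0,0,0],[0,0,-2],5.0],[[0,0,0],[0,0,-2],5.0]]'; python3 -c "
from h import *
s=robot.get_state();print(s['contact_force'],s['ft_torque'],s['grip_width'])"
```

```text
t: 9.7
eef_pos: [0.586, -0.001, 0.2684]
ee_rot: [2.975, 1.007, 0.004]
contact_force: [0.4, -0.4, 5.7]
grip_width: 0.0581
[ 0.42052949 -0.4037844   5.66960147] [ 0.21082479 -0.08255983  0.05435739] 0.0581256168612821
```

```bash
python3 -m inch '[[[0,0,0],[0,0,-1],5.0],[[0,0,0],[0,0,-2],5.0],[[0,0,0],[0,0,-2],5.0]]'; python3 -c "
from h import *
s=robot.get_state();print(s['contact_force'],s['ft_torque'],s['grip_width'])"
```

```text
t: 10.0
eef_pos: [0.586, -0.0009, 0.2684]
ee_rot: [2.957, 1.059, 0.004]
contact_force: [0.6, 1.9, 5.1]
grip_width: 0.0583
[0.61226296 1.85282201 5.10469797] [ 0.18716612 -0.09995559 -0.00427331] 0.05826499871963302
```

```bash
python3 -m inch '[[[0,0,0],[0,0,-1],5.0],[[0,0,0],[0,0,-2],5.0],[[0,0,0],[0,0,-2],5.0]]'; python3 -c "
from h import *
s=robot.get_state();print(s['contact_force'],s['ft_torque'],s['grip_width'])"
```

```text
t: 10.3
eef_pos: [0.586, -0.0009, 0.2684]
ee_rot: [2.938, 1.111, 0.004]
contact_force: [1.2, 1.2, 5.4]
grip_width: 0.0579
[1.21468305 1.22095382 5.36630849] [ 0.19285005 -0.06710389 -0.01302145] 0.05787266937663076
```

```bash
cat > chk.py <<'E'
from h import *
import sys
s=robot.get_state();f=s['contact_force'];m=s['ft_torque'];r=s['ee_rot']
print("turn %.1f"%(np.degrees(2*np.arctan2(r[1],r[0]))+.6),f.round(1),"Mz %.3f"%m[2],"w %.4f"%s['grip_width'])
sys.exit(1 if abs(m[2])>.09 or np.hypot(f[0],f[1])>6 else 0)
E
python3 -m inch '[[[0,0,0],[0,0,-1],5.0],[[0,0,0],[0,0,-1],5.0]]' >/dev/null; python3 chk.py && python3 -m inch '[[[0,0,0],[0,0,-1],5.0],[[0,0,0],[0,0,-1],5.0]]' >/dev/null && python3 chk.py && python3 -m inch '[[[0,0,0],[0,0,-1],5.0],[[0,0,0],[0,0,-1],5.0]]' >/dev/null && python3 chk.py && python3 -m inch '[[[0,0,0],[0,0,-1],5.0],[[0,0,0],[0,0,-1],5.0]]' >/dev/null && python3 chk.py && python3 -m inch '[[[0,0,0],[0,0,-1],5.0],[[0,0,0],[0,0,-1],5.0]]' >/dev/null && python3 chk.py
```

```text
turn 43.0 [1.2 2.4 5.7] Mz 0.039 w 0.0579
turn 44.0 [1.9 1.2 5.7] Mz 0.008 w 0.0578
turn 45.0 [1.1 0.2 4.7] Mz -0.003 w 0.0579
turn 46.0 [ 1.  -0.3  5.1] Mz 0.019 w 0.0582
turn 47.0 [1.4 1.6 5.6] Mz 0.031 w 0.0580
```

```bash

python3 -m inch '[[[0,0,0],[0,0,-1],5.0],[[0,0,0],[0,0,-1],5.0]]' >/dev/null; python3 chk.py && python3 -m inch '[[[0,0,0],[0,0,-1],5.0],[[0,0,0],[0,0,-1],5.0]]' >/dev/null && python3 chk.py && python3 -m inch '[[[0,0,0],[0,0,-1],5.0],[[0,0,0],[0,0,-1],5.0]]' >/dev/null && python3 chk.py && python3 -m inch '[[[0,0,0],[0,0,-1],5.0],[[0,0,0],[0,0,-1],5.0]]' >/dev/null && python3 chk.py && python3 -m inch '[[[0,0,0],[0,0,-1],5.0],[[0,0,0],[0,0,-1],5.0]]' >/dev/null && python3 chk.py && python3 -m inch '[[[0,0,0],[0,0,-1],5.0],[[0,0,0],[0,0,-1],5.0]]' >/dev/null && python3 chk.py && python3 -m inch '[[[0,0,0],[0,0,-1],5.0],[[0,0,0],[0,0,-1],5.0]]' >/dev/null && python3 chk.py && python3 -m inch '[[[0,0,0],[0,0,-1],5.0],[[0,0,0],[0,0,-1],5.0]]' >/dev/null && python3 chk.py
```

```text
turn 48.0 [1.6 0.8 6.1] Mz -0.009 w 0.0584
turn 49.0 [0.8 0.5 5. ] Mz 0.053 w 0.0580
turn 50.0 [1.  0.7 5.8] Mz 0.045 w 0.0582
turn 51.0 [1.3 0.8 5.9] Mz 0.019 w 0.0580
turn 52.0 [0.9 1.9 5.3] Mz 0.007 w 0.0582
turn 53.0 [1.2 1.  4.9] Mz 0.041 w 0.0581
turn 54.0 [1.3 1.4 5.6] Mz -0.022 w 0.0577
turn 55.0 [1.  2.1 4.6] Mz 0.053 w 0.0580
```

```bash

python3 -m inch '[[[0,0,0],[0,0,-1],5.0],[[0,0,0],[0,0,-1],5.0]]' >/dev/null; python3 chk.py && python3 -m inch '[[[0,0,0],[0,0,-1],5.0],[[0,0,0],[0,0,-1],5.0]]' >/dev/null && python3 chk.py && python3 -m inch '[[[0,0,0],[0,0,-1],5.0],[[0,0,0],[0,0,-1],5.0]]' >/dev/null && python3 chk.py && python3 -m inch '[[[0,0,0],[0,0,-1],5.0],[[0,0,0],[0,0,-1],5.0]]' >/dev/null && python3 chk.py && python3 -m inch '[[[0,0,0],[0,0,-1],5.0],[[0,0,0],[0,0,-1],5.0]]' >/dev/null && python3 chk.py && python3 -m inch '[[[0,0,0],[0,0,-1],5.0],[[0,0,0],[0,0,-1],5.0]]' >/dev/null && python3 chk.py && python3 -m inch '[[[0,0,0],[0,0,-1],5.0],[[0,0,0],[0,0,-1],5.0]]' >/dev/null && python3 chk.py && python3 -m inch '[[[0,0,0],[0,0,-1],5.0],[[0,0,0],[0,0,-1],5.0]]' >/dev/null && python3 chk.py
```

```text
turn 56.0 [1.1 0.2 5.3] Mz 0.009 w 0.0579
turn 57.0 [1.  1.4 5.2] Mz 0.013 w 0.0582
turn 58.0 [0.7 1.6 5.8] Mz -0.004 w 0.0581
turn 59.0 [1.7 1.6 4.9] Mz 0.016 w 0.0581
turn 60.0 [0.7 1.9 5.3] Mz 0.036 w 0.0578
turn 61.0 [0.5 1.  4.9] Mz 0.007 w 0.0580
turn 62.0 [1.  1.8 4.6] Mz -0.002 w 0.0579
turn 63.0 [1.8 1.  5.4] Mz 0.005 w 0.0581
```

```bash

python3 -m inch '[[[0,0,0],[0,0,-1],5.0],[[0,0,0],[0,0,-1],5.0]]' >/dev/null; python3 chk.py && python3 -m inch '[[[0,0,0],[0,0,-1],5.0],[[0,0,0],[0,0,-1],5.0]]' >/dev/null && python3 chk.py && python3 -m inch '[[[0,0,0],[0,0,-1],5.0],[[0,0,0],[0,0,-1],5.0]]' >/dev/null && python3 chk.py && python3 -m inch '[[[0,0,0],[0,0,-1],5.0],[[0,0,0],[0,0,-1],5.0]]' >/dev/null && python3 chk.py && python3 -m inch '[[[0,0,0],[0,0,-1],5.0],[[0,0,0],[0,0,-1],5.0]]' >/dev/null && python3 chk.py && python3 -m inch '[[[0,0,0],[0,0,-1],5.0],[[0,0,0],[0,0,-1],5.0]]' >/dev/null && python3 chk.py && python3 -m inch '[[[0,0,0],[0,0,-1],5.0],[[0,0,0],[0,0,-1],5.0]]' >/dev/null && python3 chk.py && python3 -m inch '[[[0,0,0],[0,0,-1],5.0],[[0,0,0],[0,0,-1],5.0]]' >/dev/null && python3 chk.py
```

```text
turn 64.0 [1.5 2.  5.4] Mz 0.066 w 0.0583
turn 65.0 [0.8 1.6 5.6] Mz 0.044 w 0.0580
turn 66.0 [0.1 0.8 5.4] Mz 0.012 w 0.0581
turn 67.0 [1.4 1.1 5. ] Mz -0.005 w 0.0578
turn 68.0 [2.1 1.2 4.7] Mz -0.031 w 0.0580
turn 69.0 [1.2 1.4 4.4] Mz -0.018 w 0.0581
turn 70.0 [0.5 1.5 5.5] Mz -0.031 w 0.0575
turn 71.0 [1.5 1.3 4.8] Mz 0.135 w 0.0581
```

```bash
python3 -m inch '[[[0,0,0],[0,0,0],5.0]]' >/dev/null; python3 chk.py;python3 -m inch '[[[0,0,0],[0,0,0],5.0]]' >/dev/null; python3 chk.py
```

```text
turn 71.0 [1.6 0.8 4.6] Mz 0.031 w 0.0578
turn 71.0 [1.2 1.3 5.1] Mz -0.004 w 0.0581
```

```bash
python3 -m inch '[[[0,0,0],[0,0,-1],5.0],[[0,0,0],[0,0,-1],5.0]]' >/dev/null; python3 chk.py && python3 -m inch '[[[0,0,0],[0,0,-1],5.0],[[0,0,0],[0,0,-1],5.0]]' >/dev/null && python3 chk.py && python3 -m inch '[[[0,0,0],[0,0,-1],5.0],[[0,0,0],[0,0,-1],5.0]]' >/dev/null && python3 chk.py
```

```text
turn 72.0 [1.7 1.2 5.5] Mz -0.207 w 0.0583
```

```bash
python3 -m inch '[[[0,0,0],[0,0,0],5.0]]' >/dev/null; python3 chk.py;python3 -m inch '[[[0,0,0],[0,0,0.7],5.0],[[0,0,0],[0,0,0.7],5.0]]' >/dev/null; python3 chk.py; python3 -c "
from h import *
print(robot.get_state()['eef_pos'], robot.get_state()['t'])"
```

```text
turn 72.0 [2.3 1.6 5.5] Mz -0.163 w 0.0576
turn 71.3 [2.2 1.2 5.6] Mz 0.060 w 0.0581
[ 0.5860205  -0.00090613  0.26840925] 16.8
```

Torque held at -0.16 to -0.2 N m at 72°, so that is the stop. I've backed off 0.7° and will lift gently.

```bash
python3 -m inch '[[[0,0,-0.15],[0,0,0],5.0],[[0,0,-0.3],[0,0,0],5.0],[[0,0,-0.3],[0,0,0],5.0]]' >/dev/null; python3 chk.py; python3 -c "
from h import *
s=robot.get_state();exit(0 if s['contact_force'][2]>-6 else 1)" && python3 -m inch '[[[0,0,-0.25],[0,0,0],5.0],[[0,0,-0.5],[0,0,0],5.0],[[0,0,-0.5],[0,0,0],5.0]]' ; python3 chk.py
```

```text
turn 71.3 [ 7.4  2.6 -6. ] Mz -0.130 w 0.0577
turn 71.3 [ 7.4  2.6 -6. ] Mz -0.130 w 0.0577
```

```bash
python3 -m inch '[[[0,0,0],[0,0,0],5.0]]'; python3 chk.py; python3 - <<'E'
from h import *
b=robot.camera("scene")
B=cv2.resize(b[140:225,245:315],None,fx=8,fy=7,interpolation=cv2.INTER_CUBIC)
cv2.imwrite("pics/v6.png",B[:,:,::-1])
s=robot.get_state();print(s['contact_force'],s['ft_torque'],s['eef_pos'])
E
```

```text
t: 17.2
eef_pos: [0.5856, -0.0008, 0.269]
ee_rot: [2.562, 1.816, 0.004]
contact_force: [7.5, 1.7, -5.0]
grip_width: 0.0579
turn 71.3 [ 7.5  1.7 -5. ] Mz -0.123 w 0.0579
[ 8.03382187  1.43287333 -4.2885988 ] [ 0.24639388 -1.29294439 -0.13577395] [ 0.58564038 -0.00080905  0.26902278]
```

View pics/v6.png

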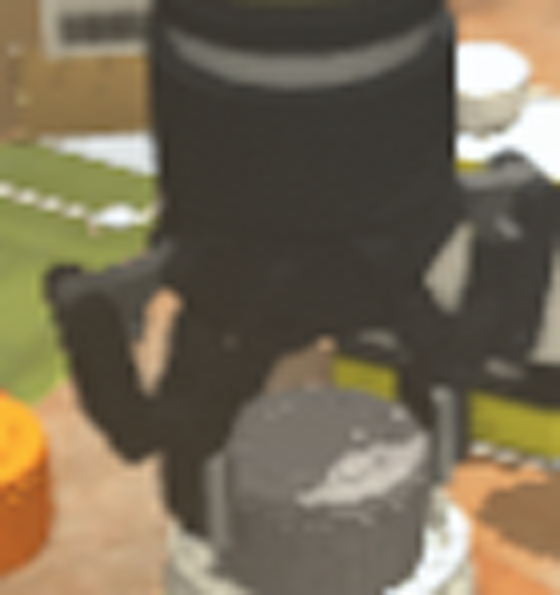

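```bash
python3 -m inch '[[[0.02,0.06,0],[0,0,0],5.0],[[0.04,0.1,0],[0,0,0],5.0],[[0.04,0.1,0],[0,0,0],5.0]]'; python3 chk.py; python3 -c "
from h import *
s=robot.get_state();print(s['ft_torque'])"
```

```text
t: 17.55
eef_pos: [0.5862, -0.0008, 0.269]
ee_rot: [-2.562, -1.817, 0.0]
contact_force: [5.6, 2.1, -4.8]
grip_width: 0.0577
turn -288.7 [ 5.6  2.1 -4.8] Mz -0.123 w 0.0577
[ 0.23496879 -0.93938852 -0.12260299]
```

```bash
python3 -m inch '[[[0.02,0.04,-0.1],[0,0,0],5.0],[[0.02,0.04,-0.1],[0,0,0],5.0],[[0.02,0.04,-0.1],[0,0,0],5.0]]'; python3 chk.py
```

```text
t: 17.85
eef_pos: [0.5864, -0.0008, 0.2694]
ee_rot: [-2.562, -1.816, 0.001]
contact_force: [5.4, 1.8, -7.3]
grip_width: 0.058
turn -288.7 [ 5.4  1.8 -7.3] Mz -0.122 w 0.0580
```

```bash
sed -i 's/print("turn %.1f"%(np.degrees(2\*np.arctan2(r\[1\],r\[0\]))+.6)/print("turn %.1f"%((np.degrees(2*np.arctan2(r[1],r[0]))+.6+180)%360-180)/' chk.py; python3 -m inch '[[[0,0,0.15],[0,0,0],5.0],[[0,0,0.25],[0,0,0],5.0],[[0,0,0.25],[0,0,0],5.0]]'; python3 chk.py; python3 -m inch '[[[0,0,0],[0,0,-0.4],5.0],[[0,0,0],[0,0,-0.4],5.0]]'; python3 chk.py
```

```text
t: 18.15
eef_pos: [0.5867, -0.0008, 0.269]
ee_rot: [-2.562, -1.817, 0.001]
contact_force: [0.1, 1.1, 0.6]
grip_width: 0.0578
turn 71.3 [0.1 1.1 0.6] Mz -0.089 w 0.0578
t: 18.35
eef_pos: [0.5867, -0.0008, 0.269]
ee_rot: [-2.556, -1.826, 0.001]
contact_force: [-0.7, 1.3, 1.5]
grip_width: 0.0579
turn 71.7 [-0.7  1.3  1.5] Mz -0.038 w 0.0579
```

```bash
python3 -m inch '[[[0,0,0],[0,0,-0.5],5.0],[[0,0,0],[0,0,-0.5],5.0]]'>/dev/null; python3 chk.py && python3 -m inch '[[[0,0,0],[0,0,-0.5],5.0],[[0,0,0],[0,0,-0.5],5.0]]'>/dev/null && python3 chk.py && python3 -m inch '[[[0,0,0],[0,0,-0.5],5.0],[[0,0,0],[0,0,-0.5],5.0]]'>/dev/null && python3 chk.py
```

```text
turn 72.2 [-0.9  0.9  2.8] Mz -0.096 w 0.0577
```

```bash
python3 -m inch '[[[0,0,0],[0,0,0],5.0]]'>/dev/null; python3 chk.py; python3 -m inch '[[[0,0,0],[0,0,-0.5],5.0],[[0,0,0],[0,0,-0.5],5.0]]'>/dev/null ; python3 chk.py;  python3 -m inch '[[[0,0,0],[0,0,0],5.0]]'>/dev/null; python3 chk.py
```

```text
turn 72.2 [-0.2  1.3  1.8] Mz -0.141 w 0.0580
turn 72.7 [-0.9  1.   1.8] Mz -0.180 w 0.0578
turn 72.7 [0.2 0.5 2.9] Mz -0.206 w 0.0580
```

```bash
python3 -m inch '[[[0,0,0],[0,0,1.2],5.0],[[0,0,0],[0,0,2.4],5.0],[[0,0,0],[0,0,2.4],5.0]]'>/dev/null; python3 chk.py; python3 -m inch '[[[0,0,-0.1],[0,0,0],5.0],[[0,0,-0.1],[0,0,0],5.0]]'; python3 chk.py;python3 -m inch '[[[0,0,-0.1],[0,0,0],5.0],[[0,0,-0.1],[0,0,0],5.0]]'; python3 chk.py
```

```text
turn 70.3 [1.7 1.  0.4] Mz -0.077 w 0.0575
t: 19.45
eef_pos: [0.5867, -0.0009, 0.2692]
ee_rot: [-2.578, -1.795, 0.001]
contact_force: [1.7, 0.9, -3.9]
grip_width: 0.058
turn 70.3 [ 1.7  0.9 -3.9] Mz -0.066 w 0.0580
t: 19.65
eef_pos: [0.5866, -0.0008, 0.2703]
ee_rot: [-2.578, -1.794, 0.001]
contact_force: [1.7, 1.6, -4.6]
grip_width: 0.0579
turn 70.3 [ 1.7  1.6 -4.6] Mz 0.009 w 0.0579
```

```bash
python3 -m inch '[[[0,0,-0.1],[0,0,0],5.0],[[0,0,-0.1],[0,0,0],5.0]]'; python3 chk.py;python3 -m inch '[[[0,0,-0.1],[0,0,0],5.0],[[0,0,-0.1],[0,0,0],5.0]]'; python3 chk.py
```

```text
t: 19.85
eef_pos: [0.5866, -0.0008, 0.2717]
ee_rot: [-2.578, -1.794, 0.002]
contact_force: [-0.0, 2.3, -4.8]
grip_width: 0.0579
turn 70.3 [-0.   2.3 -4.8] Mz 0.030 w 0.0579
t: 20.05
eef_pos: [0.5867, -0.0008, 0.2728]
ee_rot: [-2.578, -1.794, 0.001]
contact_force: [0.0, 1.4, -3.5]
grip_width: 0.0576
turn 70.3 [ 0.   1.4 -3.5] Mz 0.004 w 0.0576
```

It's sliding up freely with about 4 N of friction and is past the 2 mm catch. I'll continue lifting.

```bash
python3 -m inch '[[[0,0,-0.2],[0,0,0],5.0],[[0,0,-0.4],[0,0,0],5.0],[[0,0,-0.6],[0,0,0],5.0],[[0,0,-0.8],[0,0,0],5.0]]'; python3 chk.py && python3 -m inch '[[[0,0,-0.3],[0,0,0],5.0],[[0,0,-0.6],[0,0,0],5.0],[[0,0,-0.9],[0,0,0],5.0],[[0,0,-1.2],[0,0,0],5.0]]' && python3 chk.py && python3 -m inch '[[[0,0,-0.4],[0,0,0],5.0],[[0,0,-0.8],[0,0,0],5.0],[[0,0,-1.2],[0,0,0],5.0],[[0,0,-1.6],[0,0,0],5.0]]'&& python3 chk.py
```

```text
t: 20.45
eef_pos: [0.5872, -0.001, 0.2817]
ee_rot: [2.577, 1.794, 0.001]
contact_force: [0.2, 1.7, -1.3]
grip_width: 0.058
turn 70.3 [ 0.2  1.7 -1.3] Mz -0.013 w 0.0580
t: 20.85
eef_pos: [0.5871, -0.0009, 0.2936]
ee_rot: [2.578, 1.795, 0.001]
contact_force: [0.8, 1.0, -1.0]
grip_width: 0.0577
turn 70.3 [ 0.8  1.  -1. ] Mz -0.016 w 0.0577
t: 21.25
eef_pos: [0.5869, -0.0009, 0.3093]
ee_rot: [2.578, 1.795, 0.0]
contact_force: [1.1, -0.2, -0.7]
grip_width: 0.0576
turn 70.3 [ 1.1 -0.2 -0.7] Mz 0.029 w 0.0576
```

Cap is off (41 mm up, only its weight on the wrist). I'll raise it and look.

```bash
python3 -m inch '[[[0,0,-1],[0,0,0],5.0],[[0,0,-2.5],[0,0,0],5.0],[[0,0,-4],[0,0,0],5.0],[[0,0,-4],[0,0,0],5.0]]'; python3 - <<'E'
from h import *
s=robot.get_state()
b=robot.camera("scene")
B=cv2.resize(b[110:225,235:325],None,fx=7,fy=5.2,interpolation=cv2.INTER_CUBIC)
cv2.imwrite("pics/v7.png",B[:,:,::-1])
M=R.from_rotvec(s["ee_rot"]).as_matrix();print(M.round(3))
print(M.T@(np.array([.547,-.287,s["eef_pos"][2]])-s["eef_pos"])*100, s["eef_pos"])
E
```

```text
t: 21.65
eef_pos: [0.5879, -0.001, 0.3532]
ee_rot: [2.575, 1.792, 0.008]
contact_force: [-0.9, -0.2, -0.2]
grip_width: 0.058
[[ 0.347  0.938  0.007]
 [ 0.938 -0.347 -0.001]
 [ 0.002  0.006 -1.   ]]
[-2.82437782e+01  6.09951161e+00 -1.07306039e-02] [ 0.58785453 -0.00095381  0.35319381]
```

View pics/v7.png

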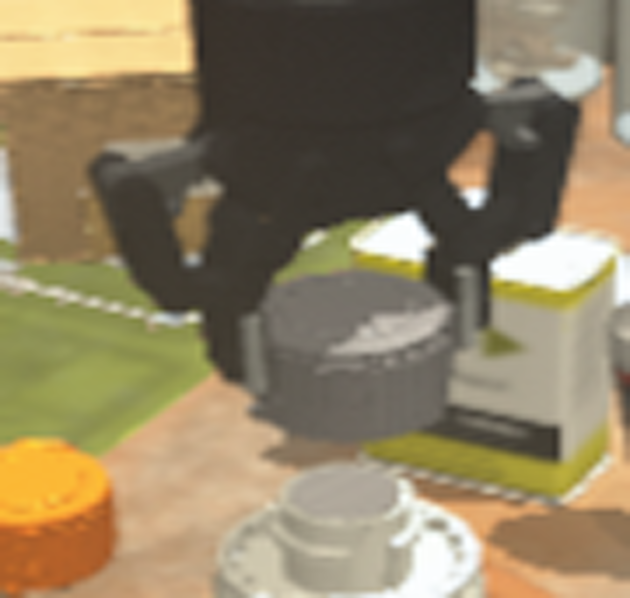

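The cap hangs level in the grip with the bare neck below it. Moving over to the lid.

```bash
python3 -m inch '[[[-1.4,0.3,0],[0,0,0],5.0],[[-4.5,1,0],[0,0,0],5.0],[[-8.5,1.85,0],[0,0,0],5.0],[[-12.5,2.75,0],[0,0,0],5.0],[[-16.5,3.6,0],[0,0,0],5.0],[[-20.5,4.5,0],[0,0,0],5.0],[[-24,5.25,0],[0,0,0],5.0],[[-26.6,5.85,0],[0,0,0],5.0],[[-27.8,6.1,0],[0,0,0],5.0],[[-28.2,6.2,0],[0,0,0],5.0],[[-28.2,6.2,0],[0,0,0],5.0],[[-28.2,6.2,5],[0,0,0],5.0],[[-28.2,6.2,9],[0,0,0],5.0],[[-28.2,6.2,12],[0,0,0],5.0],[[-28.2,6.2,12.5],[0,0,0],5.0],[[-28.2,6.2,12.5],[0,0,0],5.0],[[-28.2,6.2,12.5],[0,0,0],5.0]]'; python3 - <<'E'
from h import *
a=robot.camera("top");b=robot.camera("scene");np.save("pics/t8.npy",a);np.save("pics/s8.npy",b)
A=cv2.resize(a[195:290,345:445],(400,380),interpolation=cv2.INTER_CUBIC)
B=cv2.resize(b[260:360,330:430],(390,380),interpolation=cv2.INTER_CUBIC)
cv2.imwrite("pics/v8.png",np.hstack([A,B])[:,:,::-1])
s=robot.get_state();print(s["eef_pos"],s["ee_rot"],s["contact_force"],s["grip_width"])
E
```

```text
t: 23.4
eef_pos: [0.5482, -0.2868, 0.2262]
ee_rot: [2.575, 1.794, 0.002]
contact_force: [0.1, 0.3, 0.2]
grip_width: 0.0577
[ 0.5482105  -0.28717902  0.22678709] [2.57448352 1.79292758 0.00285391] [ 0.01797196 -0.01550793 -0.49639832] 0.05782705732748476
```

View pics/v8.png

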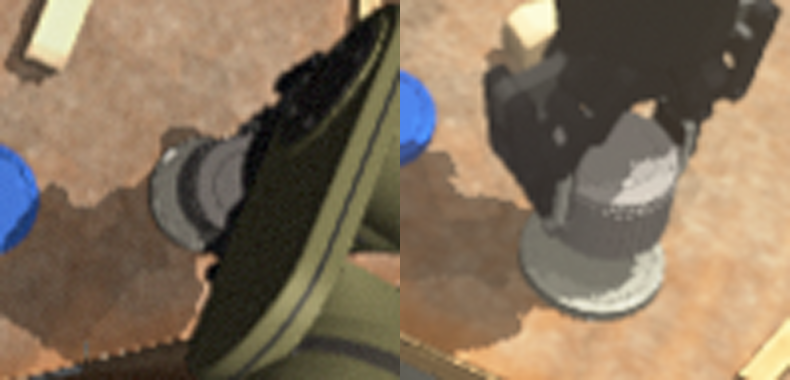

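```bash
python3 - <<'E'
from h import *
b=np.load("pics/s8.npy")
B=cv2.resize(b[285:350,355:410],None,fx=10,fy=9,interpolation=cv2.INTER_CUBIC)
def circ(c,r,z,col):
    for t in np.linspace(0,6.283,90):
        p=(proj("scene",(c[0]+r*np.cos(t),c[1]+r*np.sin(t),z))-[355,285]+.45)*[10,9]; cv2.circle(B,tuple(int(v) for v in p),1,col,-1)
circ((.547,-.287),.0345,.010,(255,0,0)); circ((.548,-.287),.029,.0392,(0,0,255)); circ((.548,-.287),.029,.0832,(0,0,255))
cv2.imwrite("pics/v9.png",B[:,:,::-1])
E
```

```text
(no output)
```

View pics/v9.png

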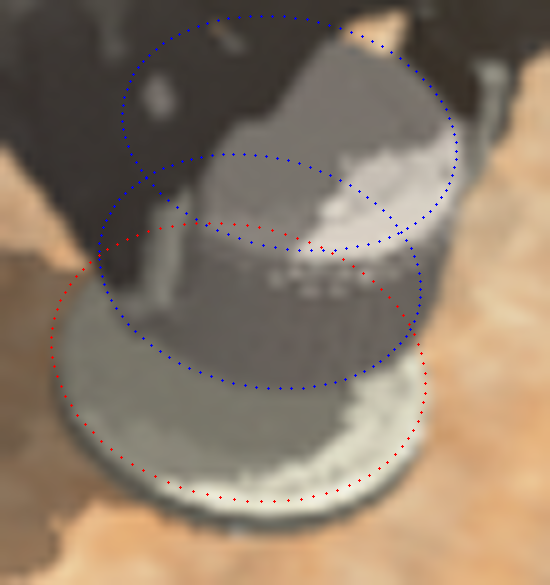

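```bash
python3 -m inch '[[[-0.07,-0.19,0.8],[0,0,0],5.0],[[-0.07,-0.19,1.7],[0,0,0],5.0],[[-0.07,-0.19,2.3],[0,0,0],5.0],[[-0.07,-0.19,2.5],[0,0,0],5.0],[[-0.07,-0.19,2.5],[0,0,0],5.0],[[-0.07,-0.19,2.5],[0,0,0],5.0]]'; python3 - <<'E'
from h import *
b=robot.camera("scene");a=robot.camera("top");np.save("pics/s10.npy",b)
B=cv2.resize(b[285:350,355:410],None,fx=10,fy=9,interpolation=cv2.INTER_CUBIC)
s=robot.get_state();print(s["eef_pos"]);p=s["eef_pos"]
def circ(c,r,z,col):
    for t in np.linspace(0,6.283,90):
        q=(proj("scene",(c[0]+r*np.cos(t),c[1]+r*np.sin(t),z))-[355,285]+.45)*[10,9]; cv2.circle(B,tuple(int(v) for v in q),1,col,-1)
z=p[2]-.2684+.081
circ((.547,-.287),.0345,.010,(255,0,0)); circ(p,.029,z,(0,0,255)); circ(p,.029,z+.044,(0,0,255))
cv2.imwrite("pics/v10.png",B[:,:,::-1])
E
```

```text
t: 24.1
eef_pos: [0.5451, -0.287, 0.1989]
ee_rot: [-2.578, -1.795, -0.0]
contact_force: [-0.5, 0.0, -1.0]
grip_width: 0.058
[ 0.54527758 -0.28696733  0.1992447 ]
```

View pics/v10.png

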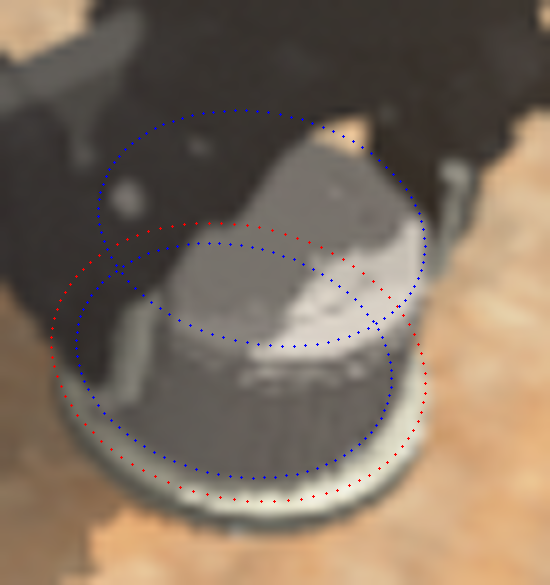

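Cap outline sits concentric inside the lid outline (side gaps about equal). Lowering to contact.

```bash
python3 -m inch '[[[0,0,0.1],[0,0,0],5.0],[[0,0,0.1],[0,0,0],5.0]]'|grep -E "eef_pos|force"; python3 -m inch '[[[0,0,0.06],[0,0,0],5.0],[[0,0,0.06],[0,0,0],5.0]]'|grep -E "eef_pos|force"
```

```text
eef_pos: [0.5451, -0.2869, 0.198]
contact_force: [0.1, 0.3, -0.2]
eef_pos: [0.5451, -0.2868, 0.1973]
contact_force: [-0.1, 0.2, -0.4]
```

```bash
python3 -m inch '[[[0,0,0.06],[0,0,0],5.0],[[0,0,0.06],[0,0,0],5.0]]'|grep -E "eef_pos|force"; python3 chk.py
```

```text
eef_pos: [0.5451, -0.2869, 0.1967]
contact_force: [0.3, -0.5, -0.8]
turn 70.3 [ 0.3 -0.5 -0.8] Mz 0.028 w 0.0577
```

```bash
python3 -m inch '[[[0,0,0.06],[0,0,0],5.0],[[0,0,0.06],[0,0,0],5.0]]'|grep -E "eef_pos|force"; python3 -m inch '[[[0,0,0.05],[0,0,0],5.0],[[0,0,0.05],[0,0,0],5.0]]'|grep -E "eef_pos|force"
```

```text
eef_pos: [0.5452, -0.2869, 0.1965]
contact_force: [-0.3, 0.3, 1.3]
eef_pos: [0.5452, -0.287, 0.1964]
contact_force: [-2.6, 0.5, 5.7]
```

Contact made. I'll ease off a little and open slowly.

```bash
python3 -m inch '[[[0,0,-0.03],[0,0,0],5.75],[[0,0,-0.03],[0,0,0],5.9],[[0,0,-0.03],[0,0,0],6.1],[[0,0,-0.03],[0,0,0],6.3]]' 20; python3 -m inch '[[[0,0,0],[0,0,0],6.6],[[0,0,0],[0,0,0],6.9],[[0,0,0],[0,0,0],7.3],[[0,0,0],[0,0,0],7.8],[[0,0,0],[0,0,0],8.5],[[0,0,0],[0,0,0],8.5],[[0,0,0],[0,0,0],8.5]]'; python3 - <<'E'
from h import *
b=robot.camera("scene")
B=cv2.resize(b[275:350,345:420],None,fx=8,fy=8,interpolation=cv2.INTER_CUBIC)
cv2.imwrite("pics/v11.png",B[:,:,::-1])
E
```

```text
t: 25.6
eef_pos: [0.545, -0.2868, 0.1954]
ee_rot: [-2.578, -1.795, 0.0]
contact_force: [-0.1, -0.4, -0.4]
grip_width: 0.0631
t: 26.3
eef_pos: [0.5451, -0.2869, 0.196]
ee_rot: [2.578, 1.795, 0.0]
contact_force: [0.5, 0.6, 0.6]
grip_width: 0.0852
```

View pics/v11.png

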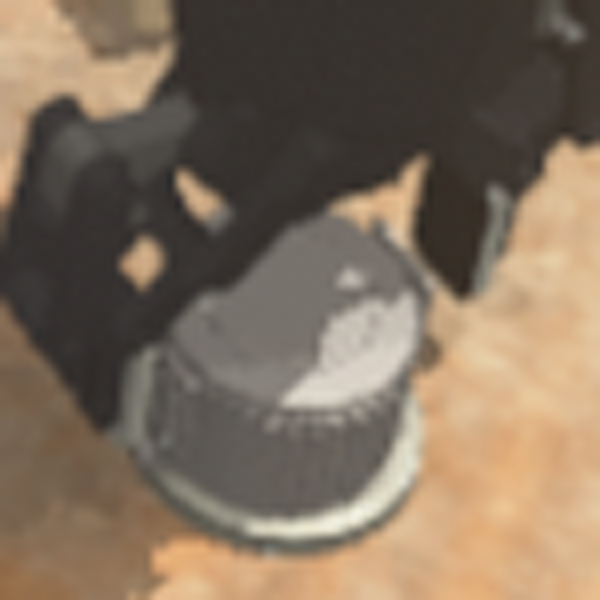

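Released, and the cap is standing on the lid. I'll retreat straight up and then aside for a clear look.

```bash
python3 -m inch '[[[0,0,-1],[0,0,0],8.5],[[0,0,-2.5],[0,0,0],8.5],[[0,0,-5],[0,0,0],8.5],[[0,0,-9],[0,0,0],8.5],[[0,0,-13],[0,0,0],8.5],[[0,0,-17],[0,0,0],8.5],[[4,0,-19],[0,0,0],8.5],[[8,0,-19],[0,0,0],8.5],[[12,0,-19],[0,0,0],8.5],[[16,0,-19],[0,0,0],8.5],[[20,0,-19],[0,0,0],8.5],[[24,0,-19],[0,0,0],8.5],[[26,0,-19],[0,0,0],8.5],[[26,0,-19],[0,0,0],8.5]]'; python3 - <<'E'
from h import *
a=robot.camera("top");b=robot.camera("scene");np.save("pics/t12.npy",a);np.save("pics/s12.npy",b)
A=cv2.resize(a[200:280,355:435],(395,395),interpolation=cv2.INTER_CUBIC);B=cv2.resize(b[275:350,345:420],(395,395),interpolation=cv2.INTER_CUBIC)
cv2.imwrite("pics/v12.png",np.hstack([A,B])[:,:,::-1]);cv2.imwrite("pics/v13.png",b[:,:,::-1])
E
```

```text
t: 27.75
eef_pos: [0.6358, -0.0405, 0.3877]
ee_rot: [2.574, 1.799, 0.003]
contact_force: [-1.0, -0.2, -0.1]
grip_width: 0.0852
```

View pics/v12.png

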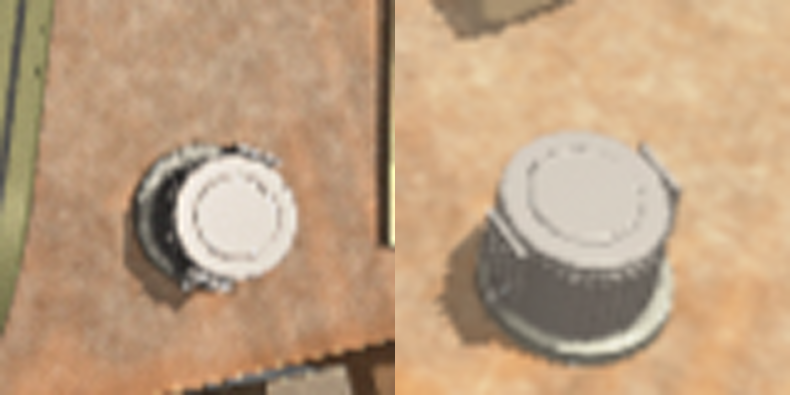

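View pics/v13.png

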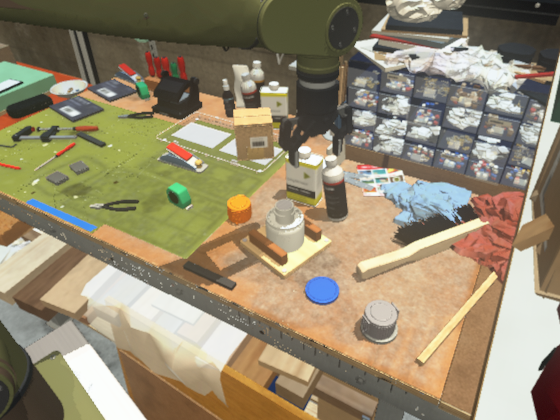

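```bash
python3 - <<'E'
from h import *
print("cap top cam",ray("top",(237/4.94+354.6,217/4.94+199.6),.054),"lid was .5466,-.2860")
print("cap scene",ray("scene",((586-395)/5.27+344.6,198/5.27+274.6),.054))
o=np.array([355,275]);
b=np.load("pics/s12.npy");B=cv2.resize(b[275:350,345:420],None,fx=8,fy=8,interpolation=cv2.INTER_CUBIC)
a=np.load("pics/t12.npy");A=cv2.resize(a[215:270,370:425],None,fx=10,fy=10,interpolation=cv2.INTER_CUBIC)
def circ(im,n,o,k,c,r,z,col):
    for t in np.linspace(0,6.283,90):
        q=(proj(n,(c[0]+r*np.cos(t),c[1]+r*np.sin(t),z))-o+.45)*k; cv2.circle(im,tuple(int(v) for v in q),1,col,-1)
c=(.5466,-.286)
circ(A,"top",(370,215),10,c,.0345,.01,(255,0,0));circ(A,"top",(370,215),10,c,.029,.054,(0,0,255))
c=(.547,-.2875)
circ(B,"scene",(345,275),8,c,.0345,.01,(255,0,0));circ(B,"scene",(345,275),8,c,.029,.054,(0,0,255))
cv2.imwrite("pics/v14.png",np.hstack([cv2.resize(A,(390,390)),cv2.resize(B,(390,390))])[:,:,::-1])
s=robot.get_state();print(s['t'],s['contact_force'])
E
```

```text
cap top cam [ 0.54418194 -0.28700811  0.054     ] lid was .5466,-.2860
cap scene [ 0.5420509  -0.28988723  0.054     ]
27.85 [-1.45553174 -0.22545538 -0.03942822]
```

View pics/v14.png

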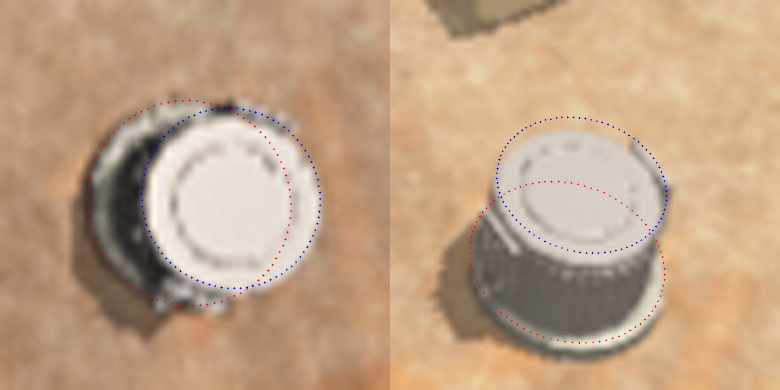

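The cap stands upright on the zinc lid, within about 2–3 mm of its centre in both views. The other things are where they were, and the arm is clear. Handing in.

```bash
python3 -c "
from cell import robot
print(robot.get_state()['t'],robot.job_done())"
```

```text
the job is handed in; nothing more can be done
27.85 None
```

The cap is off the tub and standing upright on the zinc lid, and I handed the job in at about 28 s.

- **Turning:** I squeezed both tabs with a 20–30 N grip and turned the cap counter-clockwise. At about 72° it met its stop, with a steady torque of 0.16–0.21 N m.
- **Lifting:** The first lift, 0.7° back from the stop, stuck at about 7 N of pull. I lowered the cap, felt the stop again, backed off 2.4° and took out the side force. It then slid straight off with under 5 N.
- **Placing:** I set it down with about 6 N of contact, opened slowly and withdrew.

**Last checks:**
- Both views show the cap upright on the lid, with the tabs sprung back out. The other things are where they were, and the gripper is clear of everything.
- The cap is not perfectly centred. The top view puts it about 2–3 mm from the lid's centre, mostly towards the robot, and the scene view suggests 1–2.5 mm. I left it there, as the rim is still fully on the lid.
- With the tabs squeezed, the finger opening read about 58 mm, not the stated 57 mm. The pawls still cleared the teeth all the way round.
- One torque reading of +0.135 N m at 71° did not repeat and remains unexplained.

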